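Scrub out the tilted wash cup with the bottle brush

ROBOT

A 6-joint arm with a two-finger parallel gripper is mounted at the origin on a cart in front of the work surface, level with it; the furniture and walls round the work are solid. World frame = base frame: x ahead of the robot, y to its left, z up, the work surface at z = 0. Lengths are in m, angles in rad, forces in N, time in s.
With the tool pointing down it reaches from about 0.35 to 0.925 m from the base axis. Payload 6.4 kg.
Tool frame: the origin (TCP) lies on the centre line of the jaws, within the pads' length; the fingertips stand 22 mm ahead of it and the grasp point (between the pads) lies 3 mm ahead of it; z points along the fingers, y is the direction in which the jaws open and shut (so a half turn about z gives the same grasp; the last joint's range is limited). The gripper opens to 85 mm and grips with 20 to 120 N. Pads are 22 mm wide; open, the fingers measure 114 mm over their backs; the gripper's body (76 mm by 85 mm) begins 54 mm behind the grasp point. The pads swing forward as they close: fully open they stand 13 mm farther back than shut.
Start: joints at [-1.515, 0.245, 1.558, -0, 1.339, -0.174], TCP at [0.148, -0.633, 0.253] pointing down, gripper open.
Joint ranges: [-3.13, 3.13], [-1.02, 2.26], [0.13, 2.54], [-0.95, 4.09], [0.21, 2.88], [-2.74, 2.74]. Speed limits (rad/s): [2.57, 2.57, 3.14, 3.14, 3.14, 3.14].

INTERFACE

Orientations are given as a rotation vector (axis times angle).
In Python, from workcell import reach, move_linear, movej, set_gripper, wait, ik, state, capture, camera_params, MotionError, sign_off gives the robot as it stands. Calls block until the motion is done:
- reach(position, orientation): joint-space move of the TCP to a pose.
- move_linear(position, orientation=None, feed=0.15): straight line of the TCP; orientation=None keeps the orientation; feed is the mean speed in m/s.
- movej(angles): joint-space move.
- set_gripper(opening, newtons=None): finger opening in m; newtons is the grip in N (None keeps the last); returns when the fingers have stopped.
- wait(seconds).
- ik(position, orientation): joint angles nearest the present ones, or None.
- state(): the state.
- capture(name): name is "scene" or "top"; returns the picture (420x560x3 uint8, red, green, blue); there is no depth.
- camera_params(name): a dict with "fx", "fy", "cx", "cy" (pixels), "rvec" (rotation vector, rad) and "tvec" (3), from world to camera coordinates, as OpenCV has them. Camera axes: x right, y down, z forward; pixel columns grow to the right and rows downward; lengths in m; the calibration is good to about 2 mm. A picture is of the moment at which its call begins. camera_params takes no time and is no camera call.
A pose or a line that the arm cannot do raises MotionError and nothing moves.
- sign_off(): hands the job in, once; it reports no verdict.
The state is a dict: "clock": time; "joint_pos": joint angles; "qvel": joint speeds; "joint_efforts": joint torques, N m; "position": TCP position; "eef_rot": TCP orientation; "force": force on the tool from outside, world axes, zero at the start; "moment": the same for the moment, N m; "gripper_width": finger opening in m.
Only numpy, scipy, OpenCV 4.12 (cv2) and the standard library are available. Lean on these libraries where they do the work, as an engineer would, in place of code of your own. Each camera call takes 0.05 s, during which the arm holds its last target.

TASK

Take the bottle brush out of its stand and scrub the inside of the tilted wash cup: put the bristle end in at the mouth and run it down until the sprung strainer plate at the bottom gives about 5 mm, then back up to the mouth, three times in all. Feel for the plate and press it only gently, never to its stop, do not knock the cup or the things lying round, and afterwards put the brush back in its stand, bristles down, and let go.

Things in the scene. Friction and masses are not known exactly. Their poses are not given: they have to be found in the camera images.
- brush_handle (a point): bottle brush 220 mm long, about 70 g, standing bristles down in the stand. From the bristle end: black bristle head 28 mm thick, 66 mm long; bare 7 mm wire; wooden handle from 122 to 220 mm, round, 18 mm thick from 142 to 212 mm. This point: on the axis in mid-handle, 180 mm from the bristle end, 40 mm below the top; z runs along the brush from bristle end to handle
- brush_tip (a point): centre of the brush's flat bristle end, on the brush's axis, 180 mm from brush_handle; same axes
- stand_floor (a point): brush stand: a fixed, upright steel tube on a round foot 84 mm in diameter. This point is the centre of the tube's inner floor, 13 mm above the worktop; the bore is 38 mm in diameter and widens to 47 mm at its rim, which is 77 mm above this point. z is up
- cup_mouth (a point): wash cup: round aluminium tube, closed below, bore 38, outside 45, length 138 mm, hung at its middle by stiff trunnions between two dark steel cheeks (fixed cradle 110 x 124 mm, cheeks up to 118 mm above the worktop), leaning 22 to 31 degrees from vertical, mouth towards the robot. This point: centre of the mouth's rim; z along the cup's axis, outwards from the mouth
- strainer (a joint): how far the sprung strainer plate (35 mm disc, the floor inside the cup) is pressed in along the cup's axis, m: 0 at rest, 0.016 at its stop. It starts to move at about 2.5 N and takes 0.6 N more per mm. At rest it lies anywhere from 75 to 110 mm below the rim; this depth is not reported and has to be felt
- screwdriver_center (a point): small steel screwdriver, 112 mm long, lying loose; a bystander; its middle
- jar_center (a point): jar with a black lid, 54 mm in diameter and 58 mm high, standing loose; a bystander; its middle
- block_center (a point): brass block, 30 x 50 x 20 mm, lying loose; a bystander; its middle
There are look-alikes about, which are no part of the job. What is shaped like the part that bears brush_handle but blue or yellow is not meant.

How it is judged:
By the outcome, as a careful person would: the job done as asked, in the order asked, and still so for the second after the job is handed in, with the robot touching nothing.
It also fails if it takes over 64 s, if anything falls off the work surface, if the arm or the gripper's body presses on something with over 40 N, if the wrist force passes 120 N, or if a joint passes its speed limit or range.

## Working session

There is one attempt and no reset: what is moved stays moved. The work goes in short steps, each a Python script; the robot and the scene stay as the last script left them, time stands still between calls to the robot, and variables do not carry over. Pictures are saved under pics/ and viewed, and the job is handed in when it is done.

```bash
ls; mkdir -p pics; python3 - <<'E'
from workcell import *
import cv2
for n in("scene","top"):
    im=capture(n); cv2.imwrite(f"pics/{n}0.png",im[:,:,::-1]); print(n,camera_params(n))
print(state())
E
```

```text
pics
scene {'fx': 455.8493091766259, 'fy': 455.8493091766259, 'cx': 283.0937633152848, 'cy': 206.3681940164847, 'rvec': array([ 0.84602139, -2.36611369,  1.28053267]), 'tvec': array([0.33036591, 0.35311392, 0.7524758 ])}
top {'fx': 488.1323729458255, 'fy': 488.1323729458255, 'cx': 275.33448615396986, 'cy': 215.63068660908615, 'rvec': array([ 2.20871867, -2.17385083,  0.05060223]), 'tvec': array([-0.12213367,  0.53304976,  1.06982626])}
{'clock': 0.1, 'joint_pos': array([-1.51509434e+00,  2.45777660e-01,  1.55893931e+00,  2.11531293e-05,
        1.33872508e+00, -1.74112100e-01]), 'qvel': array([-9.84955033e-04, -7.03857259e-06, -2.38938045e-03,  2.32084971e-04,
       -1.69189864e-03, -2.81188199e-04]), 'joint_efforts': array([ 1.71906381e-04, -4.30672431e+01, -3.27129614e+01, -1.36103690e-04,
        2.80029431e-03,  1.52396785e-05]), 'position': array([ 0.14804297, -0.6324153 ,  0.25224374]), 'eef_rot': array([-3.11904335e+00, -3.59978107e-01, -2.04044466e-04]), 'force': array([-0.64245849,  0.2870791 ,  0.9504674 ]), 'moment': array([-0.00060318, -0.04990632,  0.00427045]), 'gripper_width': 0.08552958601928072}
```

View pics/scene0.png

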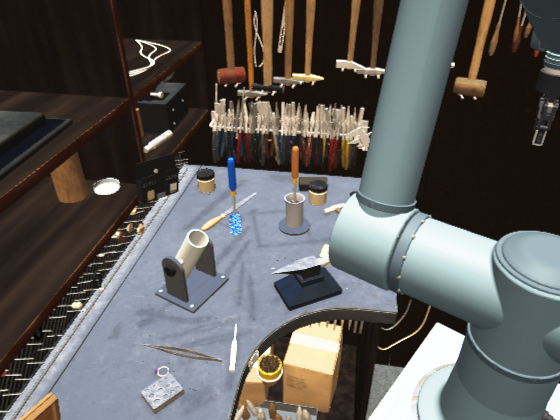

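View pics/top0.png

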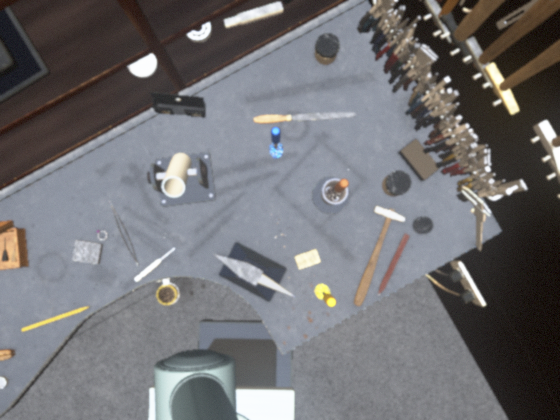

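The pictures show the orange-handled brush in its stand (scene ~(295,190), top ~(337,188)). The tilted cup in its cradle is at scene ~(195,245), top ~(177,177). A blue look-alike stands at scene (233,190), and there is a yellow one at top (325,295). Next I zoom in and measure.

```bash
cat > h.py <<'E'
import numpy as np, cv2
from workcell import *
from scipy.spatial.transform import Rotation as R
def cam(n):
    p=camera_params(n); K=np.array([[p['fx'],0,p['cx']],[0,p['fy'],p['cy']],[0,0,1.]])
    return K,np.array(p['rvec']),np.array(p['tvec'])
def proj(n,P):
    K,r,t=cam(n); return cv2.projectPoints(np.array(P,float).reshape(-1,1,3),r,t,K,None)[0].reshape(-1,2)
def ray(n,uv):
    K,r,t=cam(n); M=R.from_rotvec(r).as_matrix(); uv=np.atleast_2d(uv).astype(float)
    d=(np.linalg.inv(K)@np.c_[uv,np.ones(len(uv))].T).T@M
    return -M.T@t, d/np.linalg.norm(d,axis=1,keepdims=True)
def onz(n,uv,z):
    o,d=ray(n,uv); return o+d*((z-o[2])/d[:,2])[:,None]
def tri(uvs,uvt):
    K,r,t=cam("scene");P1=K@np.c_[R.from_rotvec(r).as_matrix(),t]
    K,r,t=cam("top");P2=K@np.c_[R.from_rotvec(r).as_matrix(),t]
    X=cv2.triangulatePoints(P1,P2,np.array(uvs,float).reshape(2,1),np.array(uvt,float).reshape(2,1)).ravel(); return X[:3]/X[3]
E
python3 - <<'E'
from h import *
s=cv2.imread("pics/scene0.png");t=cv2.imread("pics/top0.png")
def crop(im,x,y,w,h,k,n): cv2.imwrite(n,cv2.resize(im[y:y+h,x:x+w],None,fx=k,fy=k,interpolation=cv2.INTER_CUBIC))
crop(s,145,140,200,150,4,"pics/s1.png"); crop(t,140,120,220,110,3.6,"pics/t1.png")
print(proj("top",[[0,0,0],[.4,0,0],[.148,-.633,.25]]),proj("scene",[[0,0,0],[.4,0,0],[.148,-.633,.25]]))
print(onz("top",[[337,190],[185,180],[86,250],[397,183],[327,48],[276,140]],0))
E
```

```text
[[219.6082432  458.84666829]
 [223.5645369  275.43517588]
 [578.58083379 442.066862  ]] [[483.22919998 420.28435589]
 [293.00982428 307.63208694]
 [537.92251031 134.03559209]]
[[ 0.59564325 -0.25149234  0.        ]
 [ 0.61304192  0.0918312   0.        ]
 [ 0.4516993   0.31024265  0.        ]
 [ 0.6135571  -0.38636657  0.        ]
 [ 0.92155111 -0.22556548  0.        ]
 [ 0.70731383 -0.11228724  0.        ]]
```

View pics/s1.png

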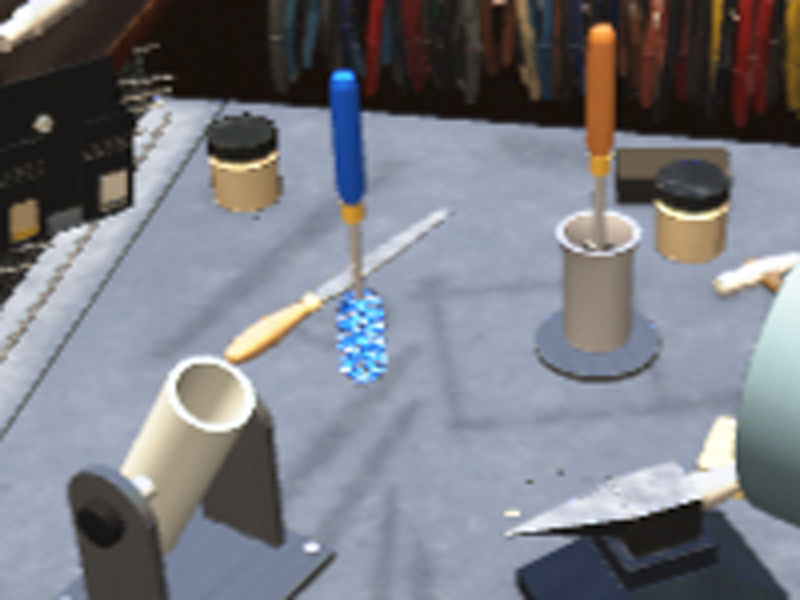

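View pics/t1.png

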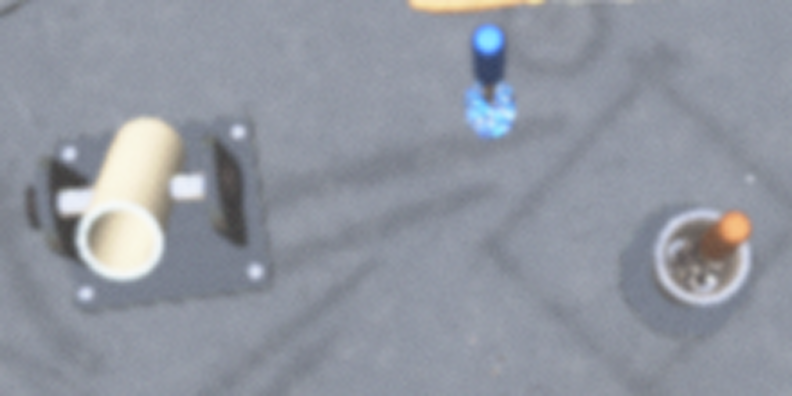

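```bash
python3 - <<'E'
from h import *
s=cv2.imread("pics/scene0.png");t=cv2.imread("pics/top0.png")
hs=cv2.cvtColor(s,cv2.COLOR_BGR2HSV);ht=cv2.cvtColor(t,cv2.COLOR_BGR2HSV)
def px(h,im,pts,o,k):
    for p in pts:
        x=int(p[0]/k+o[0]);y=int(p[1]/k+o[1]); print(p,(x,y),h[y,x],end=';')
    print()
px(hs,s,[(160,450),(180,480),(200,420),(225,400),(190,380),(240,380),(165,400),(300,380),(600,80),(600,120),(605,160),(600,300)],(145,140),4)
px(ht,t,[(150,140),(140,170),(120,200),(110,230),(130,250),(120,275),(300,200),(735,228),(710,250),(660,260),(700,210)],(140,120),3.6)
def mask(h,lo,hi,roi):
    m=cv2.inRange(h,np.array(lo),np.array(hi)); z=np.zeros_like(m); x,y,w,hh=roi; z[y:y+hh,x:x+w]=m[y:y+hh,x:x+w]; return z
ms=mask(hs,(14,15,90),(32,140,255),(165,215,60,75)); mt=mask(ht,(14,15,90),(32,140,255),(155,145,50,60))
os_=mask(hs,(5,140,60),(16,255,255),(280,140,30,50)); ot=mask(ht,(3,90,60),(18,255,255),(325,170,35,40))
def sv(m,im,x,y,w,h,k,n):
    o=im.copy(); o[m>0]=(0.4*o[m>0]+.6*np.array([0,0,255])).astype(np.uint8)
    return cv2.resize(o[y:y+h,x:x+w],(400,300),interpolation=cv2.INTER_NEAREST)
cv2.imwrite("pics/m1.png",np.vstack([np.hstack([sv(ms,s,160,215,80,60,5,0),sv(mt,t,140,145,80,60,5,0)]),np.hstack([sv(os_,s,255,140,80,60,5,0),sv(ot,t,300,160,80,60,5,0)])]))
E
```

```text
(160, 450) (185, 252) [ 21  48 201];(180, 480) (190, 260) [ 19  51 160];(200, 420) (195, 245) [ 34   8 212];(225, 400) (201, 240) [ 21  50 206];(190, 380) (192, 235) [ 20  51 136];(240, 380) (205, 235) [ 98   4 245];(165, 400) (186, 240) [ 23  29 243];(300, 380) (220, 235) [110  39 183];(600, 80) (295, 160) [ 13 187 169];(600, 120) (295, 170) [ 12 188 168];(605, 160) (296, 180) [ 19 193 182];(600, 300) (295, 215) [ 13  43 147];
(150, 140) (181, 158) [ 23  27 246];(140, 170) (178, 167) [ 23  26 247];(120, 200) (173, 175) [ 26  14 247];(110, 230) (170, 183) [ 20  44 213];(130, 250) (176, 189) [ 26  21 250];(120, 275) (173, 196) [ 98   4 242];(300, 200) (223, 175) [109  26 155];(735, 228) (344, 183) [ 16 118 245];(710, 250) (337, 189) [  9  98 109];(660, 260) (323, 192) [119  25 205];(700, 210) (334, 178) [112  36 204];
```

View pics/m1.png

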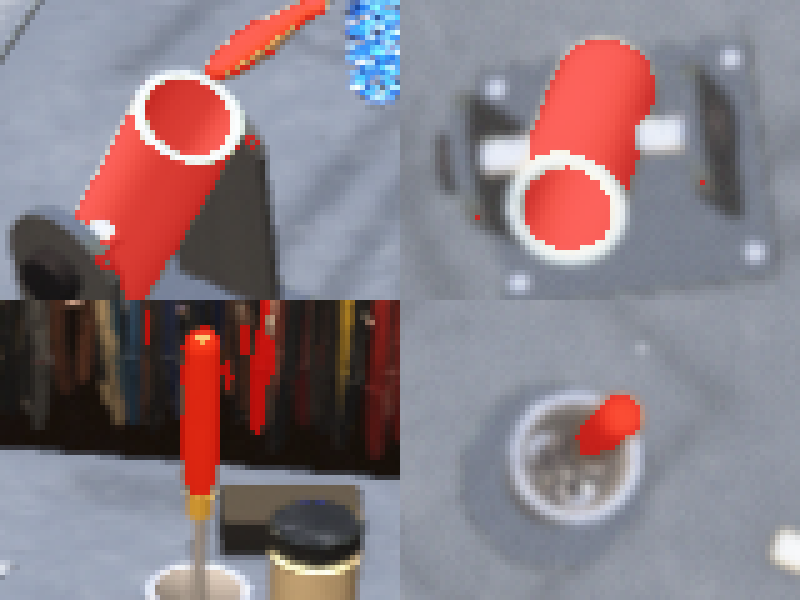

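```bash
cat > meas.py <<'E'
from h import *
def mask(h,lo,hi,roi):
    m=cv2.inRange(h,np.array(lo),np.array(hi)); z=np.zeros_like(m); x,y,w,hh=roi; z[y:y+hh,x:x+w]=m[y:y+hh,x:x+w]; return z
def comps(m,n=2):
    c,_=cv2.findContours(m,cv2.RETR_EXTERNAL,cv2.CHAIN_APPROX_NONE)
    return sorted(c,key=cv2.contourArea)[::-1][:n]
E
python3 - <<'E'
from meas import *
s=cv2.imread("pics/scene0.png");t=cv2.imread("pics/top0.png")
hs=cv2.cvtColor(s,cv2.COLOR_BGR2HSV);ht=cv2.cvtColor(t,cv2.COLOR_BGR2HSV)
ms=mask(hs,(14,15,90),(32,140,255),(165,228,55,62)); mt=mask(ht,(14,15,90),(32,140,255),(155,145,50,60))
for nm,m in(("scene",ms),("top",mt)):
    for c in comps(m,3):
        e=cv2.fitEllipse(c); print(nm,cv2.contourArea(c),cv2.boundingRect(c),e)
    b=max(comps(m,3),key=cv2.contourArea)
# ellipses of bright rim outer edge too
def edges(nm,m,b,p0,p1,f0,f1):
    # perpendicular scan between p0,p1 axis guess; body mask only
    bm=np.zeros_like(m); cv2.drawContours(bm,[b],-1,255,-1); bm=cv2.bitwise_and(bm,m)
    p0=np.array(p0,float);p1=np.array(p1,float);d=(p1-p0)/np.linalg.norm(p1-p0);n=np.array([-d[1],d[0]])
    g=cv2.GaussianBlur(bm,(0,0),.7).astype(np.float32)
    A=[];B=[]
    for f in np.linspace(f0,f1,25):
        q=p0+f*(p1-p0)
        k=np.arange(-18,18,.1); P=(q+k[:,None]*n).astype(np.float32)
        v=cv2.remap(g,P[:,0].reshape(1,-1),P[:,1].reshape(1,-1),cv2.INTER_LINEAR).ravel()>127
        i=np.where(v)[0]
        if len(i): A.append(P[i[0]]);B.append(P[i[-1]])
    return np.array(A),np.array(B)
res={}
for nm,m,p0,p1,f0,f1 in(("scene",ms,(197,239),(186,262),.62,.95),("top",mt,(173,187),(180,160),.68,.85)):
    cs=comps(m,3); b=cs[0]
    A,B=edges(nm,m,b,p0,p1,f0,f1)
    o,_=ray(nm,[[0,0]])
    def plane(P):
        _,d=ray(nm,P); n=np.linalg.svd(d)[2][2]; return n, np.abs(d@n).max()
    nA,ra=plane(A);nB,rb=plane(B)
    print(nm,A[[0,-1]],B[[0,-1]],ra,rb)
    mid,_=None,None
    if nA@nB<0:nB=-nB
    n=nA+nB;n/=np.linalg.norm(n); res[nm]=(o,n)
d=np.cross(res["scene"][1],res["top"][1]);d/=np.linalg.norm(d);d*=np.sign(d[2])
print("axis",d,"tilt",np.degrees(np.arccos(d[2])),"az",np.degrees(np.arctan2(d[1],d[0])))
A=np.array([res["scene"][1],res["top"][1],[0,0,1]]);b=np.array([res["scene"][1]@res["scene"][0],res["top"][1]@res["top"][0],.1])
print("pt at z=.1",np.linalg.solve(A,b))
E
```

```text
scene 485.5 (175, 238, 31, 40) ((189.1768341064453, 255.29551696777344), (23.183425903320312, 36.12834167480469), 17.37062644958496)
scene 177.0 (189, 231, 17, 15) ((197.13662719726562, 237.89317321777344), (13.496688842773438, 16.84666633605957), 119.12166595458984)
scene 7.0 (201, 228, 9, 3) ((203.7377166748047, 228.84666442871094), (2.075186014175415, 9.220107078552246), 84.51837921142578)
top 435.0 (166, 153, 25, 30) ((178.7125244140625, 166.8303680419922), (22.446311950683594, 28.994918823242188), 17.36263656616211)
top 200.0 (165, 178, 17, 17) ((172.95443725585938, 186.37359619140625), (15.303984642028809, 16.84562873840332), 111.36688232421875)Traceback (most recent call last):
  File "<stdin>", line 7, in <module>
cv2.error: OpenCV(4.12.0) /io/opencv/modules/imgproc/src/shapedescr.cpp:361: error: (-201:Incorrect size of input array) There should be at least 5 points to fit the ellipse in function 'fitEllipseNoDirect'
```

```bash
cat > cup.py <<'E'
from meas import *
s=cv2.imread("pics/scene0.png");t=cv2.imread("pics/top0.png")
hs=cv2.cvtColor(s,cv2.COLOR_BGR2HSV);ht=cv2.cvtColor(t,cv2.COLOR_BGR2HSV)
ms=mask(hs,(14,15,90),(32,140,255),(165,228,55,62)); mt=mask(ht,(14,15,90),(32,140,255),(155,145,50,60))
def edges(nm,m,b,p0,p1,f0,f1):
    bm=np.zeros_like(m); cv2.drawContours(bm,[b],-1,255,-1); bm=cv2.bitwise_and(bm,m)
    p0=np.array(p0,float);p1=np.array(p1,float);d=(p1-p0)/np.linalg.norm(p1-p0);n=np.array([-d[1],d[0]])
    g=cv2.GaussianBlur(bm,(0,0),.7).astype(np.float32)
    A=[];B=[]
    for f in np.linspace(f0,f1,25):
        q=p0+f*(p1-p0)
        k=np.arange(-18,18,.1); P=(q+k[:,None]*n).astype(np.float32)
        v=cv2.remap(g,P[:,0].reshape(1,-1),P[:,1].reshape(1,-1),cv2.INTER_LINEAR).ravel()>127
        i=np.where(v)[0]
        if len(i): A.append(P[i[0]]);B.append(P[i[-1]])
    return np.array(A),np.array(B)
res={}
for nm,m,p0,p1,f0,f1 in(("scene",ms,(197.1,237.9),(184,265),.5,.85),("top",mt,(173,186.4),(181,160),.62,.88)):
    cs=comps(m,3); b=cs[0]
    A,B=edges(nm,m,b,p0,p1,f0,f1)
    o,_=ray(nm,[[0,0]])
    def plane(P):
        _,d=ray(nm,P); n=np.linalg.svd(d)[2][2]; return n, np.abs(d@n).max()
    nA,ra=plane(A);nB,rb=plane(B)
    print(nm,A[[0,12,-1]].tolist(),B[[0,12,-1]].tolist(),ra,rb)
    if nA@nB<0:nB=-nB
    n=nA+nB;n/=np.linalg.norm(n); res[nm]=(o,n)
d=np.cross(res["scene"][1],res["top"][1]);d/=np.linalg.norm(d);d*=np.sign(d[2])
print("axis",d,"tilt",np.degrees(np.arccos(d[2])),"az",np.degrees(np.arctan2(d[1],d[0])))
A=np.array([res["scene"][1],res["top"][1],[0,0,1]]);b=np.array([res["scene"][1]@res["scene"][0],res["top"][1]@res["top"][0],.1])
print("pt at z=.1",np.linalg.solve(A,b))
M=tri((197.14,237.89),(172.95,186.37)); print("mouth tri",M, proj("scene",M),proj("top",M))
# base screws
print("screws", onz("top",[(159,162.7),(206,156.6),(211,195.3),(163.8,201.5)],.006))
E
python3 cup.py
```

```text
scene [[199.73333740234375, 255.88917541503906], [196.9906768798828, 260.4140625], [194.42807006835938, 265.0260009765625]] [[180.55636596679688, 246.61912536621094], [177.7236785888672, 251.10049438476562], [175.43116760253906, 255.84300231933594]] 0.0005091785441890858 0.0004891692167977918
top [[167.52842712402344, 166.8709259033203], [168.6641387939453, 163.46792602539062], [170.27835083007812, 160.20993041992188]] [[186.47752380371094, 172.61306762695312], [187.32611083984375, 169.12306213378906], [189.61024475097656, 166.0680694580078]] 0.0005004901458300176 0.001431184172654734
axis [-0.53450874  0.00916869  0.84511321] tilt 32.31593238435301 az 179.01727434134528
pt at z=.1 [0.60344321 0.09884078 0.1       ]
mouth tri [0.58189664 0.08629211 0.14781238] [[197.12247602 237.88720713]] [[172.96064399 186.38199846]]
screws [[0.65055921 0.1502914  0.006     ]
 [0.66598752 0.04469013 0.006     ]
 [0.57871148 0.03140468 0.006     ]
 [0.56312226 0.13699767 0.006     ]]
```

```bash
python3 - <<'E'
from meas import *
s=cv2.imread("pics/scene0.png");t=cv2.imread("pics/top0.png")
M=np.array([.5819,.0863,.1478]); 
def frame(z):
    x=np.cross([0,1,0],z);x/=np.linalg.norm(x);return x,np.cross(z,x)
def circ(c,z,r):
    x,y=frame(z);a=np.linspace(0,2*np.pi,60);return c+r*(np.cos(a)[:,None]*x+np.sin(a)[:,None]*y)
tiles=[]
for tilt,az in((28.6,188),(31,188)):
    T,Z=np.radians([tilt,az]); z=np.array([np.sin(T)*np.cos(Z),np.sin(T)*np.sin(Z),np.cos(T)])
    for nm,im,x0,y0 in(("scene",s,160,220),("top",t,145,145)):
        k=6; o=cv2.resize(im[y0:y0+50,x0:x0+66],None,fx=k,fy=k,interpolation=cv2.INTER_CUBIC)
        def dr(P,c,cl=True): 
            q=((proj(nm,P)-[x0,y0]+.5)*k*16).astype(np.int32); cv2.polylines(o,[q.reshape(-1,1,2)],cl,c,1,cv2.LINE_AA,4)
        dr(circ(M,z,.019),(0,0,255));dr(circ(M,z,.0225),(0,255,0));dr(circ(M-.138*z,z,.0225),(255,0,0));dr(circ(M-.069*z,z,.0225),(255,0,255))
        u=np.cross([0,0,1],z);u/=np.linalg.norm(u);P=M-.069*z;dr([P-.05*u,P+.05*u],(0,0,255),False)
        tiles.append(o)
cv2.imwrite("pics/o1.png",np.vstack([np.hstack(tiles[:2]),np.hstack(tiles[2:])]))
E
```

```text
(no output)
```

View pics/o1.png

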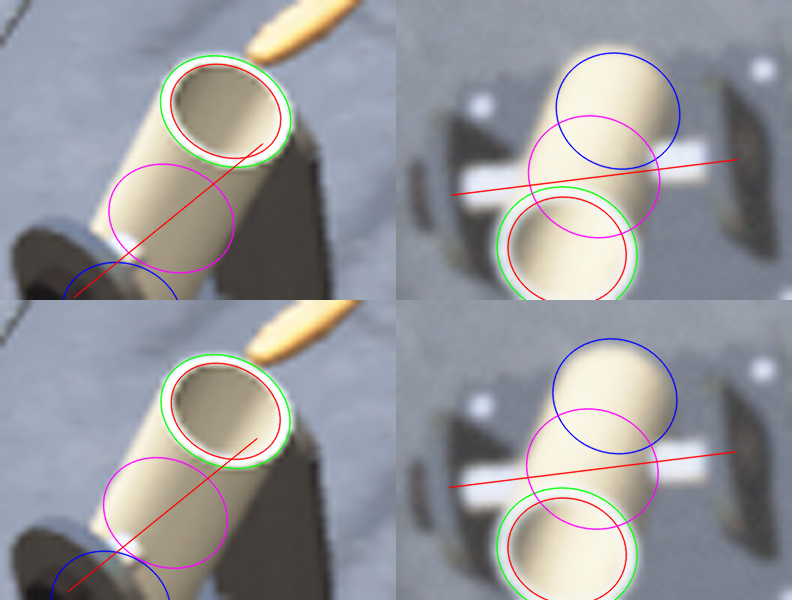

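```bash
cat > br.py <<'E'
from meas import *
s=cv2.imread("pics/scene0.png");t=cv2.imread("pics/top0.png")
hs=cv2.cvtColor(s,cv2.COLOR_BGR2HSV);ht=cv2.cvtColor(t,cv2.COLOR_BGR2HSV)
o1=mask(hs,(5,140,60),(16,255,255),(289,140,12,40)); o2=mask(ht,(3,90,60),(18,255,255),(325,170,35,40))
rt=mask(ht,(95,0,190),(130,45,255),(318,172,36,36)); 
rs=mask(hs,(0,0,200),(180,40,255),(282,190,25,16))
c=max(comps(rt),key=lambda c:cv2.boundingRect(c)[2]); e=cv2.fitEllipse(cv2.convexHull(c)); print("top rim",e, onz("top",[e[0]],.09))
c2=max(comps(rs),key=lambda c:cv2.boundingRect(c)[2]); e2=cv2.fitEllipse(cv2.convexHull(c2)); print("scene rim",e2, onz("scene",[e2[0]],.09), tri(e2[0],e[0]))
# handle line in scene
ys,xs=np.where(o1>0); rows=np.unique(ys); cen=np.array([[xs[ys==r].mean(),r] for r in rows]); w=[(ys==r).sum() for r in rows]
print("scene handle rows",rows[0],rows[-1],w); print(cen[[2,len(cen)//2,-1]])
ys,xs=np.where(o2>0); print("top orange",xs.min(),xs.max(),ys.min(),ys.max(), xs.mean(),ys.mean())
def v(m,im,x,y,w,h):
    o=im.copy(); o[m>0]=(0.4*o[m>0]+.6*np.array([0,0,255])).astype(np.uint8)
    return np.hstack([cv2.resize(q[y:y+h,x:x+w],(400,300),interpolation=cv2.INTER_NEAREST) for q in(im,o)])
cv2.imwrite("pics/b1.png",np.vstack([v(o1|rs,s,260,142,88,66),v(o2|rt,t,312,164,52,39)]))
E
python3 br.py
```

```text
top rim ((334.6559143066406, 190.88099670410156), (25.19796371459961, 26.42997932434082), 144.1971893310547) [[ 0.58405324 -0.23597938  0.09      ]]
scene rim ((298.42828369140625, 197.1849365234375), (9.446578025817871, 13.338286399841309), 97.79484558105469) [[ 0.57414688 -0.24109927  0.09      ]] [ 0.5800397  -0.23913634  0.0889085 ]
scene handle rows 145 178 [np.int64(2), np.int64(5), np.int64(4), np.int64(6), np.int64(8), np.int64(7), np.int64(7), np.int64(8), np.int64(10), np.int64(10), np.int64(9), np.int64(9), np.int64(8), np.int64(7), np.int64(7), np.int64(7), np.int64(7), np.int64(7), np.int64(8), np.int64(8), np.int64(8), np.int64(8), np.int64(8), np.int64(8), np.int64(8), np.int64(8), np.int64(8), np.int64(7), np.int64(6), np.int64(6), np.int64(6), np.int64(6), np.int64(4), np.int64(4)]
[[295.  147. ]
 [295.  162. ]
 [294.5 178. ]]
top orange 335 347 179 190 341.4 184.59
```

View pics/b1.png

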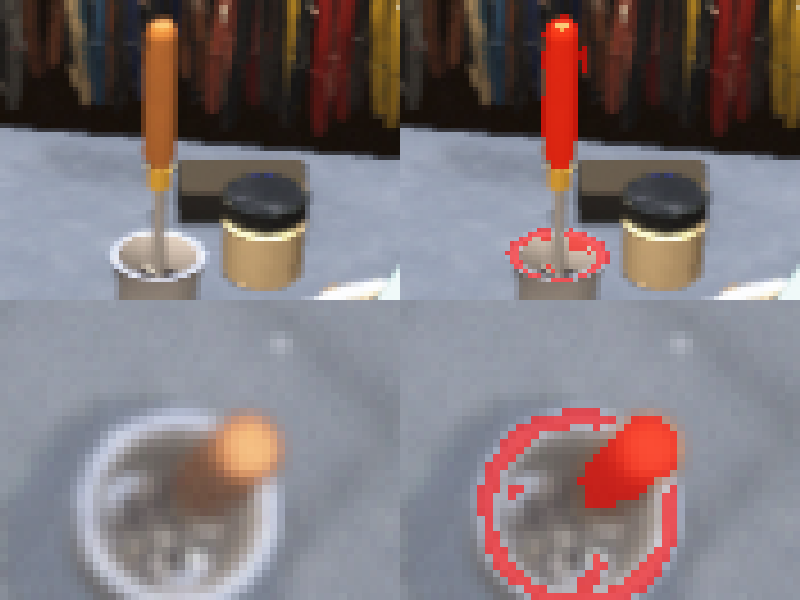

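```bash
python3 - <<'E'
from h import *
S=tri((294.4,197.8),(334.6,190.7));print("rim",S,proj("scene",S),proj("top",S))
H=tri((295.1,146.5),(343.9,183));print("handle top",H,proj("scene",H),proj("top",H))
for B in ([S[0],S[1],.233],): print(proj("scene",B),proj("top",B), proj("scene",[S[0],S[1],.135]))
print("wood-base scene (295,183) etc; wire at rim")
import itertools
print("jar",tri((318,192),(397,183)))
# low end of handle z~.142: 
print(onz("scene",[[294.6,178]],.142+.013-.013+.013))
# blue brush, other obstacles
print("blue top",tri((231,159),(275.7,131)))
print("foot",onz("top",[[330,196]],.0))
E
```

```text
rim [ 0.58439712 -0.23660174  0.08627436] [[294.1625738  197.79156178]] [[334.75105992 190.90648228]]
handle top [ 0.58351928 -0.23608533  0.23137452] [[295.15481987 146.50193248]] [[343.86199478 182.9482277 ]]
[[295.00883483 145.70792514]] [[344.28013566 182.35085732]] [[294.43041035 181.3074022 ]]
wood-base scene (295,183) etc; wire at rim
jar [ 0.60996715 -0.38031369  0.0260654 ]
[[ 0.5728888  -0.22216241  0.155     ]]
blue top [ 0.67841527 -0.11345208  0.21583056]
foot [[ 0.58183724 -0.23587577  0.        ]]
```

Brush stands upright on the stand axis at about (0.584, -0.236). The cup mouth is at about (0.582, 0.086, 0.148), with a tilt near 30° and azimuth near 188°. Next I check reachability.

```bash
cat >> h.py <<'E'
def rot(z,y):
    z=np.array(z,float);z/=np.linalg.norm(z);y=np.array(y,float);y-=z*(y@z);y/=np.linalg.norm(y)
    return R.from_matrix(np.c_[np.cross(y,z),y,z]).as_rotvec()
def axis(tilt,az):
    T,Z=np.radians([tilt,az]); return np.array([np.sin(T)*np.cos(Z),np.sin(T)*np.sin(Z),np.cos(T)])
S=np.array([.5842,-.2363]); M=np.array([.5819,.0863,.1478]); AX=axis(30,188)
L=.183  # tip to TCP along brush (grasp point at 180, TCP 3 mm behind)
def ydir(a): a=np.radians(a); return [np.cos(a),np.sin(a),0]
DOWN=rot([0,0,-1],ydir(98+0)); CUP=rot(-AX,ydir(98))
E
python3 - <<'E'
from h import *
print(R.from_rotvec(state()['eef_rot']).as_matrix().round(3).tolist())
for a in (98,68,-82,38,128,-112):
    D=rot([0,0,-1],ydir(a)); C=rot(-AX,ydir(a))
    print(a)
    for p,o in(([.36,-.36,.37],D),([*S,.31],D),([*S,.196],D),([*S,.32],D),([*S,.46],D),(M+AX*(L+.05),C),(M+AX*(L-.115),C)):
        q=ik(p,o); print(None if q is None else np.round(q,2))
E
```

```text
[[0.974, 0.228, -0.0], [0.228, -0.974, 0.002], [0.0, -0.002, -1.0]]
98
[-1.01 -0.17  1.77 -0.    1.54 -2.72]
[-0.56  0.16  1.55 -0.    1.43 -2.27]
[-0.56  0.25  1.66 -0.    1.23 -2.27]
[-0.56  0.15  1.54 -0.    1.45 -2.27]
[-0.56  0.11  1.34 -0.    1.69 -2.27]
[-0.17 -0.58  2.17  0.18  1.06 -1.93]
[-0.11 -0.18  2.15  0.2   0.68 -1.94]
68
[-1.01 -0.17  1.77  0.    1.54 -2.2 ]
[-0.56  0.16  1.55  0.    1.43 -1.75]
[-0.56  0.25  1.66  0.    1.23 -1.75]
[-0.56  0.15  1.54  0.    1.45 -1.75]
[-0.56  0.11  1.34  0.    1.69 -1.75]
[-0.17 -0.58  2.17  0.18  1.06 -1.46]
[-0.11 -0.18  2.15  0.2   0.68 -1.48]
-82
[-1.01 -0.17  1.77 -0.    1.54  0.42]
[-0.56  0.16  1.55 -0.    1.43  0.87]
[-0.56  0.25  1.66 -0.    1.23  0.87]
[-0.56  0.15  1.54 -0.    1.45  0.87]
[-0.56  0.11  1.34 -0.    1.69  0.87]
[-0.17 -0.58  2.17  0.18  1.06  1.21]
[-0.11 -0.18  2.15  0.2   0.68  1.2 ]
38
[-1.01 -0.17  1.77  0.    1.54 -1.67]
[-0.56  0.16  1.55  0.    1.43 -1.23]
[-0.56  0.25  1.66  0.    1.23 -1.23]
[-0.56  0.15  1.54  0.    1.45 -1.23]
[-0.56  0.11  1.34  0.    1.69 -1.23]
[-0.17 -0.58  2.17  0.18  1.06 -0.94]
[-0.11 -0.18  2.15  0.2   0.68 -0.96]
128
None
None
None
None
None
[-0.17 -0.58  2.17  0.18  1.06 -2.39]
[-0.11 -0.18  2.15  0.2   0.68 -2.41]
-112
[-1.01 -0.17  1.77 -0.    1.54  0.95]
[-0.56  0.16  1.55 -0.    1.43  1.39]
[-0.56  0.25  1.66 -0.    1.23  1.39]
[-0.56  0.15  1.54 -0.    1.45  1.39]
[-0.56  0.11  1.34 -0.    1.69  1.39]
[-0.17 -0.58  2.17  0.18  1.06  1.68]
[-0.11 -0.18  2.15  0.2   0.68  1.66]
```

```bash
sed -i 's/^DOWN=.*/DOWN=rot([0,0,-1],ydir(-82)); CUP=rot(-AX,ydir(-82))/' h.py; python3 - <<'E'
from h import *
reach([.36,-.36,.37],DOWN); print(state()['clock'])
reach([*S,.32],DOWN); s=state(); print(s['clock'],s['position'],s['force'])
set_gripper(.06); s=state(); print(s['clock'],s['gripper_width'])
for n in("scene","top"): cv2.imwrite(f"pics/{n}2.png",capture(n)[:,:,::-1])
E
```

```text
1.4667
2.4833 [ 0.5836747  -0.23742463  0.32026603] [-0.29089006  0.52790819 -0.28547548]
2.8583 0.05983848493803444
```

View pics/scene2.png

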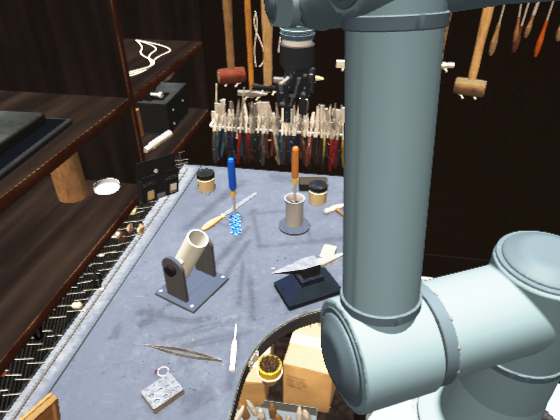

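View pics/top2.png

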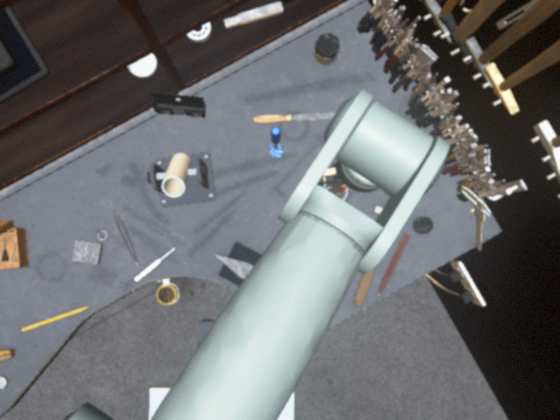

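The gripper hangs right above the orange brush (scene ~(297,110) over handle (295,150)), and the rest of the scene hasn't moved. I descend and grip.

```bash
python3 - <<'E'
from h import *
move_linear([*S,.26],DOWN,feed=.15); s=state(); print(s['clock'],s['position'],s['force'])
move_linear([*S,.196],DOWN,feed=.06); s=state(); print(s['clock'],s['position'],s['force'])
cv2.imwrite("pics/scene3.png",capture("scene")[100:250,200:400,::-1].repeat(4,0).repeat(4,1))
E
```

```text
3.5083 [ 0.58440463 -0.23635798  0.26039868] [ 0.29296939 -0.12444498  0.52353685]
4.725 [ 0.58449959 -0.23649511  0.1966182 ] [ 0.30878453 -0.28035039 -0.2036875 ]
```

View pics/scene3.png

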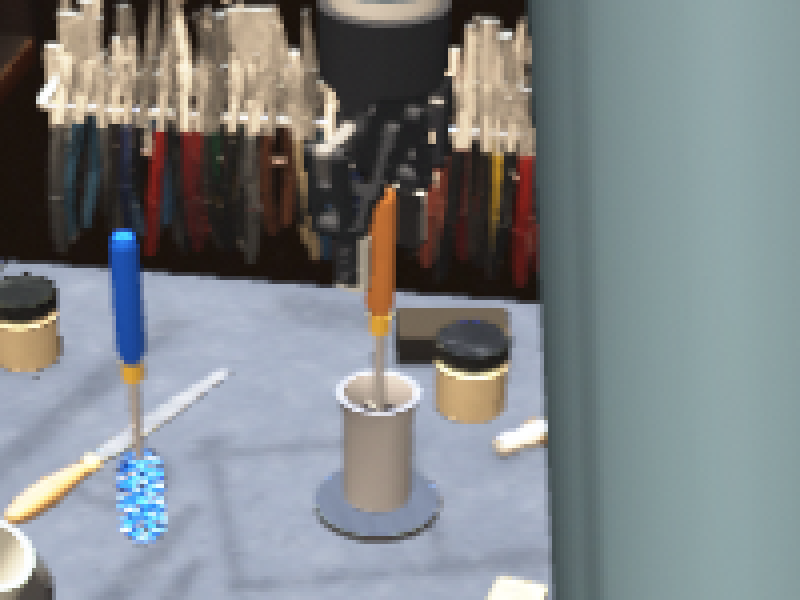

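```bash
python3 - <<'E'
from h import *
set_gripper(.0,60); s=state(); print(s['clock'],s['position'],s['force'],s['gripper_width'])
move_linear([*S,.22],DOWN,feed=.06); s=state(); print(s['clock'],s['position'],s['force'],s['moment'])
move_linear([*S,.46],DOWN,feed=.2); s=state(); print(s['clock'],s['position'],s['force'],s['gripper_width'])
wait(.2); print(state()['force'])
for n in("scene","top"): cv2.imwrite(f"pics/{n}4.png",capture(n)[:,:,::-1])
E
```

```text
5.2333 [ 0.5843585  -0.23638508  0.19630948] [-0.68073071 -0.30173834  1.62424173] 0.016642682518177496
5.7833 [ 0.58427656 -0.23636305  0.22037296] [ 0.23653565 -0.46600144 -1.01316386] [ 0.00033044 -0.00038123 -0.00394851]
7.1333 [ 0.58393166 -0.23615023  0.45813647] [ 0.00464627 -0.18038405 -1.94630599] 0.016704528853655816
[ 0.72973471 -0.31396706 -0.0698068 ]
```

View pics/scene4.png

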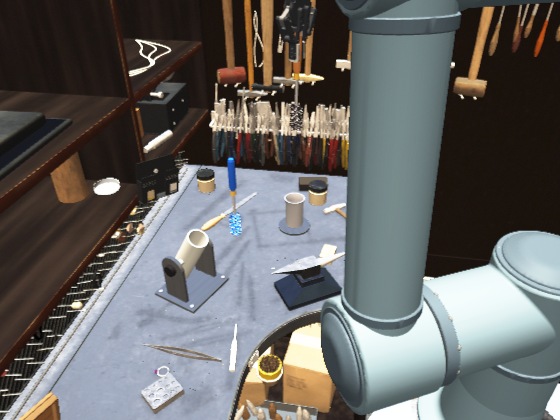

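```bash
python3 - <<'E'
from h import *
reach(M+AX*(L+.10),CUP); s=state(); print(s['clock'],s['position'])
move_linear(M+AX*(L+.02),CUP,feed=.12); wait(.3); s=state(); print(s['clock'],s['position'],M+AX*(L+.02),s['force'],s['gripper_width'])
for n in("scene","top"): cv2.imwrite(f"pics/{n}5.png",capture(n)[:,:,::-1])
a=cv2.imread("pics/scene5.png");b=cv2.imread("pics/top5.png")
f=lambda im,x,y:cv2.resize(im[y:y+100,x:x+100],(400,400),interpolation=cv2.INTER_CUBIC)
cv2.imwrite("pics/z5.png",np.hstack([f(a,150,180),f(b,130,130)]))
T=M+AX*.02; print(proj("scene",T),proj("top",T))
fs=[]
for i in range(5): wait(.03); fs.append(state()['force']@AX)
print(fs)
E
```

```text
8.7167 [0.44234382 0.06609087 0.3938563 ]
9.8333 [0.48145884 0.0721275  0.32430273] [0.48138779 0.07217393 0.32360316] [-1.01285895  0.0704135  -1.67507868] 0.016640998289725643
[[200.09391144 232.53930281]] [[171.59349589 190.51486039]]
[np.float64(-0.847294263425846), np.float64(-1.0642252814096718), np.float64(-1.5512556245422753), np.float64(-0.9263719035304099), np.float64(-0.4041734885376549)]
```

View pics/z5.png

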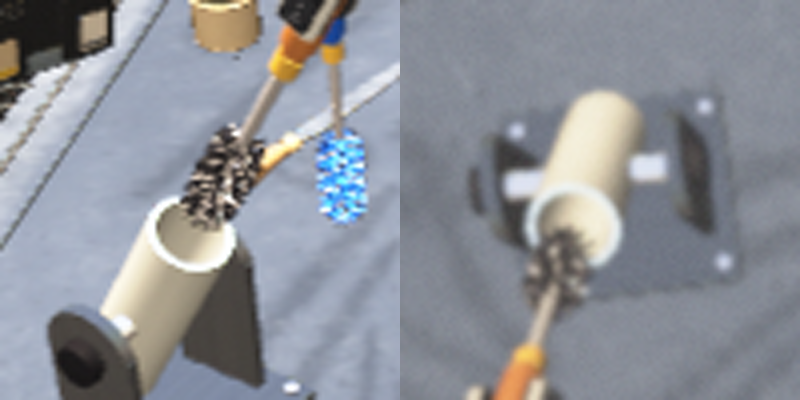

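View pics/scene5.png

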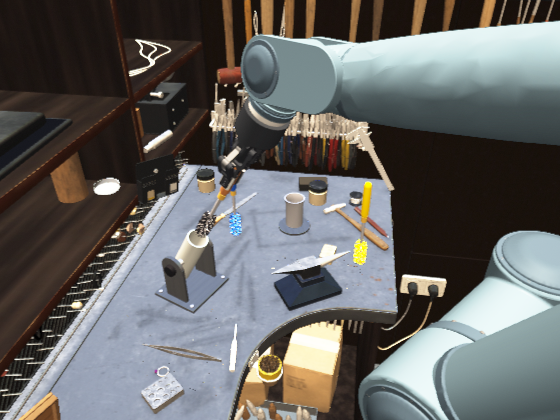

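The brush tip is over the mouth (scene ~(200,234), top ~(171,190)), matching the prediction to about 2 px and parallel to the cup. I insert with force monitoring.

```bash
cat >> h.py <<'E'
def F(n=5,dt=.02):
    f=[]
    for i in range(n): wait(dt); f.append(state()['force'])
    return np.mean(f,0)
def go(depth,feed): move_linear(M+AX*(L-depth),CUP,feed=feed)
YL=np.cross(AX,[0,0,1.]);YL/=np.linalg.norm(YL);XL=np.cross(YL,AX)
def loc(f): return np.round([f@AX,f@XL,f@YL],2)
def tipdepth():
    s=state(); tip=s['position']+R.from_rotvec(s['eef_rot']).as_matrix()[:,2]*L; return -(tip-M)@AX*1000
E
python3 - <<'E'
from h import *
f0=F(12,.03); np.save("f0.npy",f0); print("tare",loc(f0),state()['clock'])
for d in (.0,.015,.03,.045,.06,.07):
    go(d,.06); f=F(4)-f0; print(d,round(tipdepth(),2),loc(f),round(state()['clock'],2))
    if abs(loc(f)[0])>2.5 or np.hypot(*loc(f)[1:])>5: print("STOP");break
E
```

```text
tare [-1.07 -0.35 -0.01] 10.5
0.0 0.09 [ 0.84  0.1  -0.28] 11.05
0.015 15.14 [ 0.4  -0.08  0.57] 11.52
0.03 30.16 [-0.34 -0.25  0.11] 11.98
0.045 45.18 [ 0.31 -0.22 -0.02] 12.45
0.06 60.16 [-0.08 -0.17 -0.21] 12.92
0.07 70.18 [-0.05  0.22 -0.13] 13.3
```

```bash
python3 - <<'E'
from h import *
f0=np.load("f0.npy")
d=.070
while d<.112:
    d+=.002; go(d,.03); f=F(5)-f0; print(round(d*1e3),round(tipdepth(),2),loc(f),round(state()['clock'],2))
    if loc(f)[0]>1.4:
        f=F(10)-f0; print("recheck",loc(f))
        if loc(f)[0]>1.4: break
    if np.hypot(*loc(f)[1:])>4: print("STOP");break
E
```

```text
72 71.96 [ 0.27 -0.21 -0.37] 13.63
74 74.04 [ 0.54 -0.05  0.1 ] 13.97
76 76.04 [-0.07  0.04  0.29] 14.3
78 78.07 [ 0.32  0.07 -0.12] 14.63
80 80.05 [ 0.05  0.24 -0.01] 14.97
82 82.05 [-0.04 -0.08  0.11] 15.3
84 84.05 [ 0.32  0.05 -0.49] 15.63
86 86.07 [ 0.15 -0.32 -0.13] 15.97
88 88.06 [ 0.34 -0.42  0.02] 16.3
90 90.04 [ 0.46  0.06 -0.11] 16.63
92 92.04 [ 0.41 -0.09  0.06] 16.97
94 94.07 [ 0.33 -0.02  0.08] 17.3
96 96.04 [ 0.29 -0.1   0.06] 17.63
98 98.03 [ 0.26 -0.06 -0.56] 17.97
100 99.81 [ 2.85 -0.03  0.35] 18.3
recheck [2.93 0.02 0.21]
```

Contact with the plate came at about 99.6 mm. I press on in steps.

```bash
python3 - <<'E'
from h import *
f0=np.load("f0.npy")
for d in (.102,.1035,.105):
    go(d,.03); f=F(8)-f0; print(d,round(tipdepth(),2),loc(f),round(state()['clock'],2),state()['gripper_width'])
E
```

```text
0.102 101.91 [4.38 0.18 0.19] 18.85 0.01638211740438553
0.1035 103.39 [ 5.37 -0.03 -0.04] 19.23 0.016792074654657162
0.105 104.93 [ 6.29 -0.06 -0.29] 19.62 0.016632878822352908
```

```bash
python3 - <<'E'
from h import *
f0=np.load("f0.npy")
for k in (2,3):
    go(.0,.1); wait(.15); f=F(6)-f0; print("up",round(tipdepth(),2),loc(f),round(state()['clock'],2))
    go(.092,.1); f=F(4)-f0; print("down",round(tipdepth(),2),loc(f))
    if loc(f)[0]>1.5: print("early contact");break
    go(.102,.03); f=F(6)-f0; print(round(tipdepth(),2),loc(f))
    if loc(f)[0]<3.2 or loc(f)[0]>5.5: print("odd");break
    go(.1045,.03); f=F(8)-f0; print(round(tipdepth(),2),loc(f),round(state()['clock'],2))
E
```

```text
up 0.41 [ 0.11  0.04 -0.17] 21.07
down 91.36 [ 0.37 -0.49 -0.17]
101.65 [ 4.09  0.24 -0.47]
104.3 [ 5.9   0.99 -0.45] 23.17
up 0.41 [ 0.22 -0.06 -0.1 ] 24.61
down 91.37 [ 0.42  0.26 -0.21]
101.68 [ 4.17  0.81 -0.11]
104.3 [ 6.04  0.99 -0.65] 26.71
```

```bash
python3 - <<'E'
from h import *
f0=np.load("f0.npy")
go(.0,.1); f=F(4)-f0; print(round(tipdepth(),2),loc(f))
go(-.10,.15); 
reach([*S,.46],DOWN); 
move_linear([*S,.31],DOWN,feed=.2); wait(.3)
f=F(6); np.save("f1.npy",f); s=state(); print(s['clock'],s['position'],f,s['gripper_width'])
for n in("scene","top"): cv2.imwrite(f"pics/{n}6.png",capture(n)[:,:,::-1])
a=cv2.imread("pics/scene6.png");b=cv2.imread("pics/top6.png")
f=lambda im,x,y:cv2.resize(im[y:y+100,x:x+100],(400,400),interpolation=cv2.INTER_CUBIC)
cv2.imwrite("pics/z6.png",np.hstack([f(a,245,130),f(b,290,140)]))
print(proj("scene",[*S,.127]),proj("top",[*S,.127]))
E
```

```text
0.78 [ 0.41 -0.55  0.6 ]
31.3667 [ 0.58431657 -0.23638529  0.31040638] [ 0.28743841 -0.13344711 -0.99535957] 0.01657663710579475
[[294.37310499 184.13859284]] [[336.95545818 188.88652682]]
```

View pics/z6.png

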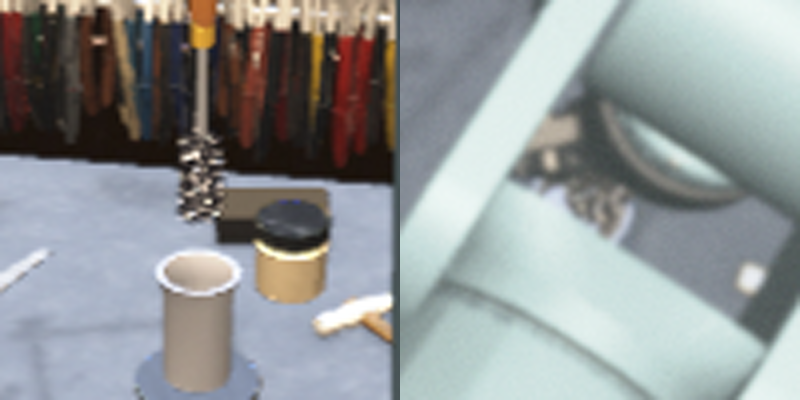

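View pics/scene6.png

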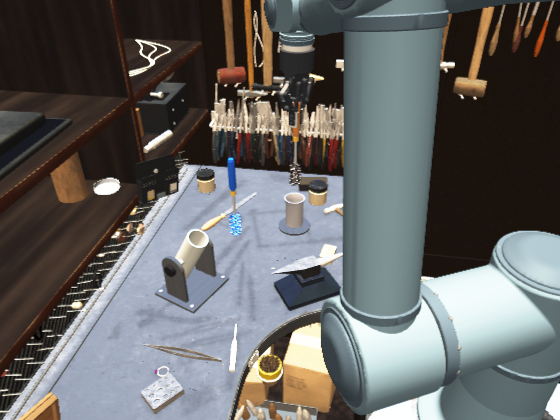

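The brush hangs vertical over the stand (scene head end ~(295,184), stand rim ~(294,198)). Cup, jar and block are where they were. I lower it.

```bash
python3 - <<'E'
from h import *
f1=np.load("f1.npy")
for z,v in((.27,.15),(.235,.1),(.205,.06),(.200,.03),(.1975,.02),(.1965,.02)):
    move_linear([*S,z],DOWN,feed=v); f=F(4)-f1; s=state(); print(z,s['position'][2].round(4),f.round(2),round(s['clock'],2))
    if f[2]>1.8 or np.hypot(*f[:2])>5: print("contact");break
E
```

```text
0.27 0.2709 [ 0.24 -0.05  0.48] 31.95
0.235 0.2357 [-0.9  -0.16 -0.  ] 32.52
0.205 0.2054 [-0.45  0.35  0.54] 33.23
0.2 0.2 [-0.1   0.48  0.05] 33.62
0.1975 0.1974 [-0.15  0.05 -0.13] 33.96
0.1965 0.1965 [-0.36 -0.05  0.12] 34.27
```

```bash
python3 - <<'E'
from h import *
f1=np.load("f1.npy")
z=.1965
while z>.192:
    z-=.0005; move_linear([*S,z],DOWN,feed=.02); f=F(5)-f1; s=state(); print(round(z,4),s['position'][2].round(4),f.round(2),round(s['clock'],2))
    if f[2]>1.2: print("contact");break
# open gently: slightly, then fully
set_gripper(.03,20); s=state(); print("opened",s['gripper_width'],F(4),s['clock'])
set_gripper(.06)
wait(.3)
cv2.imwrite("pics/scene7.png",capture("scene")[100:250,200:400,::-1].repeat(4,0).repeat(4,1))
E
```

```text
0.196 0.1963 [-0.72  0.37  1.79] 34.61
contact
opened 0.029671280170426015 [-0.19808979  0.36403489  0.17485122] 34.8917
```

View pics/scene7.png

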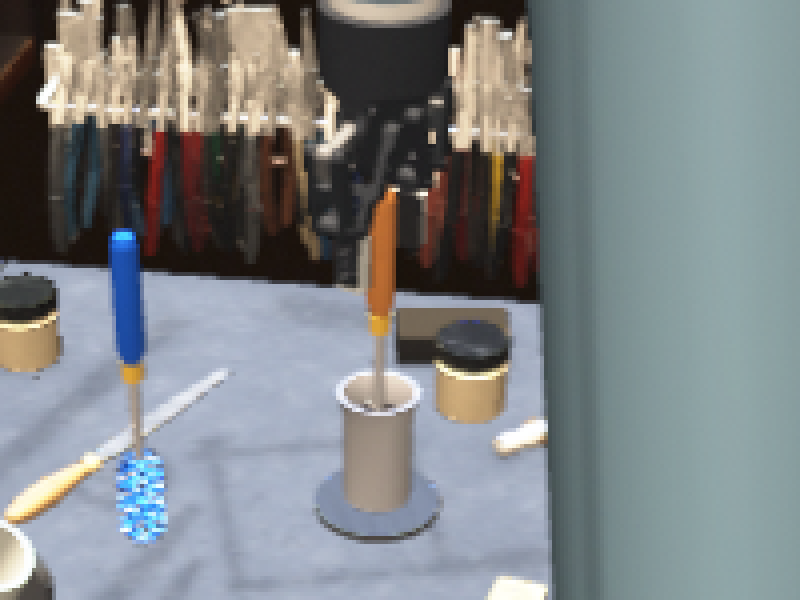

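The brush is standing in the stand as it was originally (handle at crop ~(381,250)). I retract, check and hand in.

```bash
python3 - <<'E'
from h import *
move_linear([*S,.34],DOWN,feed=.12)
reach([.36,-.36,.37],DOWN); wait(.5)
s=state(); print(s['clock'],s['force'],s['gripper_width'])
for n in("scene","top"): cv2.imwrite(f"pics/{n}8.png",capture(n)[:,:,::-1])
a0=cv2.imread("pics/scene0.png");a=cv2.imread("pics/scene8.png");b0=cv2.imread("pics/top0.png");b=cv2.imread("pics/top8.png")
f=lambda im,x,y,w=240,h=180:cv2.resize(im[y:y+h,x:x+w],(400,300),interpolation=cv2.INTER_CUBIC)
cv2.imwrite("pics/z8.png",np.vstack([np.hstack([f(a0,140,140,),f(a,140,140)]),np.hstack([f(b0,60,120,320,240),f(b,60,120,320,240)])]))
E
```

```text
38.5667 [ 0.28385965 -0.05652863  0.48112791] 0.05963769608629951
```

View pics/z8.png

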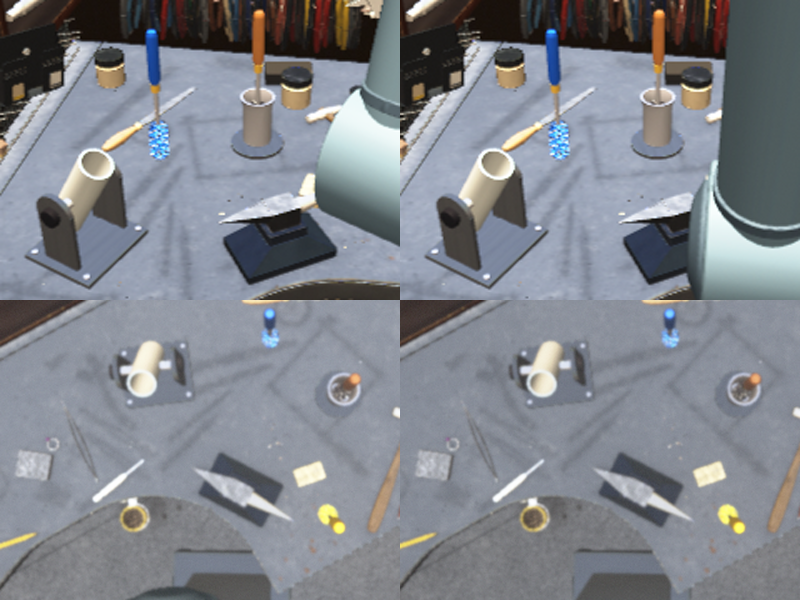

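Before and after match. The brush is upright in the stand (scene ~(295,165)), the cup sits at the same tilt, and the bystanders haven't moved.

```bash
python3 -c "
from workcell import *
print(sign_off()); print(state()['clock'])"
```

```text
the job is handed in; nothing more can be done
None
the job is handed in; nothing more can be done
```

I scrubbed the cup with three full strokes, put the brush back in its stand bristles down, let go, and handed the job in. The last clock reading was 38.6 s, against the 64 s limit.

- **Strokes:** I felt the strainer plate at about 99 to 99.6 mm below the rim. The three presses peaked at about 6.3, 5.9 and 6.0 N.
- **Plate travel:** This works out to about 5 to 5.8 mm each time, well short of the 16 mm stop. The depth readings and the force readings disagree by up to about 0.8 mm, and the first press was the deepest.
- **Cup contact:** Sideways forces while the brush was in the cup stayed at or below about 1.1 N. Between strokes the brush came back to within 1 mm of the mouth.
- **Final check:** Before and after pictures show the brush upright in its stand. The cup, the loose things lying round and the blue and yellow look-alikes have not visibly moved. The gripper was open and clear of everything, and no check failed.

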